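# Ease the spring clip off the spool turntable's spindle with the slim wedge

## Robot

A 6-joint arm with a two-finger parallel gripper is mounted at the origin on the work surface. World frame = base frame: x ahead of the robot, y to its left, z up, the work surface at z = 0. Lengths are in mm, angles in rad, forces in N, time in s.
With the tool pointing down it reaches from about 350 to 975 mm from the base axis. Payload 7.1 kg.
Tool frame: the origin (TCP) lies midway between the tips of the shut fingers; the grasp point (between the pads) lies 19 mm behind it (ctrl.grip_point_offset is the distance from the TCP to the grasp point, in mm); z points along the fingers, y is the line along which they close (so a half turn about z gives the same grasp; the last joint's range is limited). The gripper opens to 88 mm and grips with 3 to 60 N. Pads are 20 mm wide; open, the fingers measure 115 mm over their backs; the gripper's body (75 mm by 178 mm) begins 61 mm behind the grasp point.
Start: joints at [1.287, 0.423, 1.63, -0, 1.089, -0.019], TCP at [163.541, 603.207, 222.675] pointing down, gripper open.
Joint ranges: [-3, 3], [-0.9, 2.11], [0.09, 2.58], [-1.31, 4.45], [0.11, 2.69], [-2.54, 2.54]. Speed limits (rad/s): [2.39, 2.39, 3.01, 3.14, 3.14, 3.14].

## Interface

Orientations are given as a rotation vector (axis times angle).
In Python, from workcell import get_obs, optics, close_job, spotter, ctrl gives the robot as it stands. The module is installed in compiled form; this text tells all that it offers.
- The arm moves only by the tool move_arm, never from a script. Its argument "rows" is a list of rows, each a list of 5 numbers: the shift along the tool's x, y, z in cm, then the turn about the tool's z in degrees, then the opening in per cent of the stroke, from 0 (shut) to 100 (fully open). A call has 1 to 10 rows; each row shifts and turns the commanded pose from where the row before left it, along the tool's axes as they then stand; what a row does not reach is not made up. A row lasts 1/8 s, in which the tool goes at most 62.5 mm and 10.7 degrees, less where a joint would pass 70% of its speed; a pose out of reach is approached as far as the arm can. A call with a gripper value outside its range is refused whole. The fingers move at their own pace and stop on an object; the grip force is fixed at half the most. Time passes only in rows, so rows that do not move let the fingers close. It gives the time, the measured TCP pose, the force, the opening and the grip force at its end, in the units of the state.
- get_obs(): the state, without advancing time (a new reading comes with each control period).
- optics.get_image(name): name is "scene" or "side" or "wrist"; returns the picture (420x560x3 uint8, blue, green, red); there is no depth.
- optics.calibration(name): a dict with "camera_matrix" (3x3 intrinsics, pixels), "distortion" ([k1, k2, p1, p2, k3] as OpenCV has them; the pictures are not rectified), "xyz" and "orientation" of the camera in the world. Camera axes: x right, y down, z forward; pixel columns grow to the right and rows downward; lengths in mm; the calibration is good to about 2 mm. A picture is of the moment at which its call begins: read the wrist's pose just before it. calibration takes no time and is no camera call; for the wrist camera it gives the pose at the moment of the call.
- close_job(): hands the job in; it is judged then, once.
Trained networks look in the newest picture that a camera, given by its name, has taken for a name from the list of things; names that differ only in an ending like _2 or _b are one class to them, and where a whole thing is asked for, a point or a joint stands for the part that bears it (a point fixed in the world has none). Each returns a list of dicts, best first, with "conf" (0 to 1); they miss things now and then, are a little off and sometimes report something else, mostly with a low value. They report only what shows in the picture. A call takes as long as a camera call. They do not tell look-alikes from the thing itself.
- spotter.find_in(camera, label): "point" ([column, row] in pixels, amid what is visible of it).
- spotter.regions_of(camera, label): "region" (420x560 bool, what is visible of it) and "point" ([column, row] in pixels, amid what is visible of it).
The state is a dict: "t": time; "qpos": joint angles; "qvel": joint speeds; "joint_torque": joint torques, N m; "ee_pos": TCP position; "orientation": TCP orientation; "ft_force": force on the tool from outside, world axes, zero at the start; "moment": the same for the moment, N m; "width": finger opening in mm; "grasp_force": force on a finger pad.
Only numpy, scipy, OpenCV 4.12 (cv2) and the standard library are available. Lean on these libraries where they do the work, as an engineer would, in place of code of your own. Each camera call takes 0.05 s, during which the arm holds its last target. There are 200 camera calls.

## Task

Take the slim pointed wedge by its upright handle and slide it under the spring clip on the turntable, between the spindle and the clip's bent-down tongue, until the clip springs off the spindle. Push the clip only with the wedge, never with the gripper, and let it come to rest on the turntable. Then let go of the wedge, leaving it lying flat and still.

Things in the scene. Friction and masses are not known exactly. Their poses are not given: they have to be found in the camera images.
- wedge: Grey flat wedge 14 mm high; handle tab 24 (x) by 14 (y) mm, top 80 mm up: grip its 14 mm 60 mm up. Origin: underside, below handle. Tip at x=+130 mm. Plan: -y side straight, y=-20; +y side y=+20 from tail x=-20 to x=+50, then slopes to the 4 mm wide tip (y -20 to -16). Two grey tools with the same handle are not it: a blunt bar of even width, a short stub (95 mm).
- wedge_tip (a point): Middle of the wedge's 4 mm wide tip: x=+130, y=-18, z=+7 mm in the wedge's frame.
- turntable: Fixed white disc, 200 mm across, top 20 mm above the table; at its centre a steel spindle, 42 mm tall, 20 mm thick (foot 30 mm thick, 17 high). Origin: on the table under the spindle. The wedge goes in along this +x from -x, axes parallel to these, underside 0 to 5 mm over the disc, between foot (side y=+15) and tongue (y=+33). Clip is off by wedge x=-50 mm; past x=-30 the handle hits it.
- clip: Dark steel spring clip, axes as the turntable's. Origin: on the disc, on the spindle axis while on. Tongue: post 14 mm thick down to the disc at y=+40. Two sprung arms run from it to -y at x=+-17, 24 to 30 mm above the disc, to short pins behind the spindle (x=+-9, y=-10) resting on its foot. Tongue pushed 10 mm or more to +y: the pins spread and it jumps off 20 to 50 mm (5 to 12 N on wedge).
Not all that is in view belongs to the job. What is shaped like the clip but orange is not meant. What is shaped like the wedge but blue is not meant.

How it is judged:
By the outcome, as a careful person would: the job done as asked, in the order asked, and still so for the second after the job is handed in, with the robot touching nothing.
It also fails if it takes over 45 s, if anything falls off the work surface, if the arm or the gripper's body presses on something with over 40 N, if the wrist force passes 120 N, or if a joint passes its speed limit or range.

## Working session

There is one attempt and no reset: what is moved stays moved. The work goes in short steps, Python scripts to look and compute and a tool call to move; the robot and the scene stay as the last step left them, time stands still between calls to the robot, and variables do not carry over. Pictures are saved under pics/ and viewed, at most 11 in all, crops included, and the job is handed in when it is done.

Besides the shell and the picture viewer there is one more tool, called after "Call:" in YAML: its name, and indented under it one key for each argument. move_arm: Moves the arm, as the interface text tells. Its arguments: {"type":"object","properties":{"rows":{"type":"array","items":{"type":"array","items":{"type":"number"}}}},"required":["rows"]}

```bash
mkdir -p pics; python3 - <<'E'
from workcell import get_obs, optics, spotter
import cv2,numpy as np
ims=[]
for n in("scene","side"):
    im=optics.get_image(n); cv2.imwrite(f"pics/{n}0.png",im)
    for l in("wedge","turntable","clip"):
        print(n,l,[(np.round(d["point"]).tolist(),round(d["conf"],2)) for d in spotter.find_in(n,l)])
    c=optics.calibration(n);print(c["xyz"],c["orientation"],c["camera_matrix"][0][0],c["distortion"])
print(get_obs())
E
```

```text
scene wedge [([439.0, 267.0], 0.84), ([444.0, 210.0], 0.71)]
scene turntable [([273.0, 281.0], 0.8)]
scene clip [([289.0, 279.0], 0.73), ([194.0, 247.0], 0.69)]
[1147.49458431  212.69731506  716.51642867] [-1.35279482 -2.1602355   0.92062013] 442.91727064973594 [-0.12348205  0.          0.          0.          0.        ]
side wedge [([256.0, 144.0], 0.84), ([206.0, 151.0], 0.76)]
side turntable [([331.0, 190.0], 0.63)]
side clip [([353.0, 235.0], 0.6), ([337.0, 177.0], 0.51)]
[ 276.01496852 -905.23490494  838.44986968] [-2.31272719  0.25723042 -0.13062771] 404.8065424792397 [-0.02092913  0.          0.          0.          0.        ]
{'t': 0.4, 'qpos': array([ 1.28699722e+00,  4.23232401e-01,  1.62998333e+00,  1.84266475e-05,
        1.08860467e+00, -1.89709539e-02]), 'qvel': array([ 7.93761832e-04, -8.70140324e-04, -1.92702756e-05, -2.02206426e-04,
        4.38808643e-05,  6.74402626e-04]), 'joint_torque': array([ 4.81696079e-04, -5.44024336e+01, -2.73666948e+01,  6.44045742e-02,
        1.89229497e-02, -8.17113596e-05]), 'ee_pos': array([163.52009457, 603.14722306, 222.55953505]), 'orientation': array([-4.14783168e-01, -3.11403950e+00,  3.49778284e-04]), 'ft_force': array([-0.73417516, -0.30804988, -0.34918831]), 'moment': array([ 0.00210186,  0.03099223, -0.01094408]), 'grasp_force': 0.0, 'width': 87.76265002489843}
```

View pics/scene0.png

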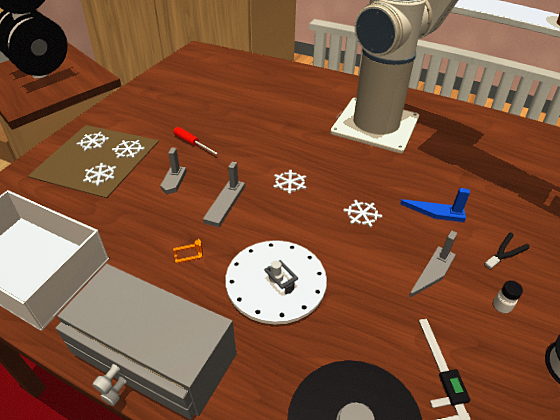

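View pics/side0.png

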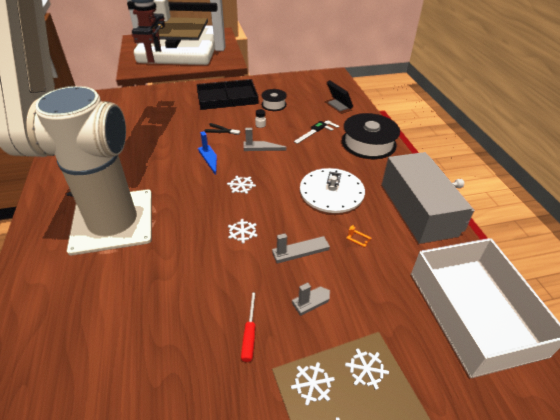

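Grey tools in the scene view: stub at (173,175), blunt bar at (228,195), pointed wedge at (437,265). The last one tapers to a tip, so it fits; the blue one at (440,205) is excluded. The dark clip is at (282,275) and the orange one at (188,250) is not meant. I'll confirm this in an enlarged crop.

```bash
python3 - <<'E'
import cv2,numpy as np
a=cv2.imread("pics/scene0.png");b=cv2.imread("pics/side0.png")
r=lambda im,x,y,w,h,s:cv2.resize(im[y:y+h,x:x+w],None,fx=s,fy=s,interpolation=cv2.INTER_CUBIC)
A=r(a,395,225,80,75,5);B=r(a,220,235,110,90,400/110)
C=r(b,235,120,60,40,400/60);D=r(b,295,160,75,55,400/75)
o=np.zeros((600,800,3),np.uint8)
for p,x,y in((A,0,0),(B,400,0),(C,0,375),(D,400,330)):
    h=min(p.shape[0],600-y);o[y:y+h,x:x+400]=p[:h,:400]
cv2.imwrite("pics/c1.png",o)
E
```

```text
(no output)
```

View pics/c1.png

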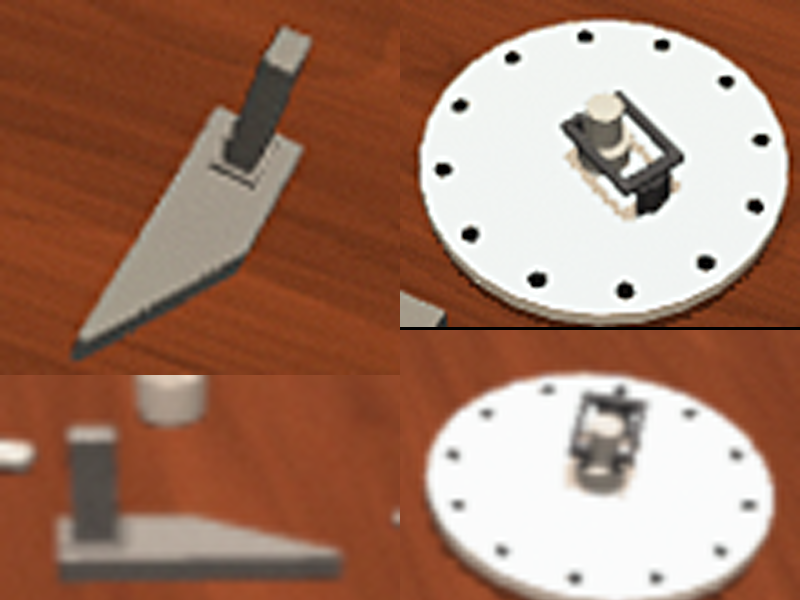

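The crop confirms that the pointed tapering wedge is the right one, with its handle at the tail. The clip's tongue points lower-right in the scene view. Next I'll compute poses.

```bash
cat > h.py <<'E'
import cv2,numpy as np
from scipy.spatial.transform import Rotation as R
from scipy.optimize import least_squares
from workcell import get_obs, optics, spotter, close_job
def plane(c,px,z):
    K=np.array(c["camera_matrix"]);d=np.array(c["distortion"])
    u=cv2.undistortPoints(np.array(px,float).reshape(-1,1,2),K,d)[:,0]
    v=np.c_[u,np.ones(len(u))]@R.from_rotvec(c["orientation"]).as_matrix().T
    o=np.array(c["xyz"]);return (o+v*((z-o[2])/v[:,2])[:,None])[:,:2]
def proj(c,P):
    Rm=R.from_rotvec(c["orientation"]).as_matrix().T
    return cv2.projectPoints(np.array(P,float).reshape(-1,1,3),cv2.Rodrigues(Rm)[0],-Rm@np.array(c["xyz"]),np.array(c["camera_matrix"]),np.array(c["distortion"]))[0][:,0]
def T(p,P):
    P=np.array(P,float);c,s=np.cos(p[2]),np.sin(p[2])
    return np.c_[p[0]+c*P[:,0]-s*P[:,1],p[1]+s*P[:,0]+c*P[:,1],P[:,2]]
def fit(obs,p0):
    """obs: list of (calib, model pts, pixels)"""
    f=lambda p:np.concatenate([(proj(c,T(p,M))-np.array(q)).ravel() for c,M,q in obs])
    r=least_squares(f,p0,x_scale=[10,10,.1],loss='soft_l1');return r.x,f(r.x).round(1)
def holes(c,im,rough,lim=100):
    g=cv2.cvtColor(im,cv2.COLOR_BGR2GRAY);n,l,s,ce=cv2.connectedComponentsWithStats((g<110).astype(np.uint8))
    P=plane(c,ce,20);r=np.linalg.norm(P-rough,axis=1);k=(r<97)&(r>70)&(s[:,4]<200)&(s[:,4]>3)
    P=P[k];x=np.linalg.lstsq(np.c_[2*P,np.ones(len(P))],(P**2).sum(1),rcond=None)[0]
    return x[:2],np.sqrt(x[2]+x[:2]@x[:2]),len(P)
WT=[[-20,-20,14],[-20,20,14],[50,20,14],[130,-16,14]]
E
python3 - <<'E'
from h import *
cs,cd=optics.calibration("scene"),optics.calibration("side")
qs=[[439,246.6],[455.4,254.6],[444,276],[411.4,293.5]]
HT=[[-12,-7,80],[-12,7,80],[12,7,80],[12,-7,80]]
hs=[[395+v[0]/5,225+v[1]/5] for v in((284,27),(311,42),(298,68),(266,52))]
C=lambda v:[235+v[0]/6.667,120+(v[1]-375)/6.667]
qd=[C((60,548)),C((58,518)),C((192,517)),C((340,550))]
p0=[*plane(cs,[[445,255]],14)[0],0]
for o in([(cs,WT,qs)],[(cs,WT+HT,qs+hs)],[(cd,WT,qd)],[(cs,WT,qs),(cd,WT,qd)]):print(fit(o,p0))
r=plane(cs,[[275,281]],20)[0]
for n,c in(("scene",cs),("side",cd)):print(r,holes(c,cv2.imread(f"pics/{n}0.png"),r))
print(plane(cs,[[276.4,263.9]],62),plane(cs,[[276.4,263.9]],42),plane(cd,[[333.6,177.5]],62))
a=plane(cs,[[297.8,277.6],[283.3,287.3],[279.1,261.1],[265.9,269.4]],50);print(a,np.linalg.norm(a[0]-a[1]))
b=plane(cd,[[329.7,171.6],[340.9,173.5]],50);print(b)
for v in(a[0]-a[2],a[1]-a[3],a[0]-a[1]+0,b[1]-b[0]):print(np.degrees(np.arctan2(v[1],v[0])))
E
```

```text
(array([ 4.50271543e+02,  2.80159043e+02, -1.94675855e-01]), array([-0.4, -0. ,  0.4,  0.3, -0.2, -0.1,  0.2, -0.1]))
(array([ 4.49516749e+02,  2.80466776e+02, -1.95850514e-01]), array([-0.2, -0.2,  0.6,  0.1, -0. , -0.3,  0.4, -0.4, -0.1, -0.4,  0.9,
       -0.4, -0.7,  1.3, -0.8,  1.4]))
(array([ 4.50453142e+02,  2.77436691e+02, -1.97810394e-01]), array([-0.4,  1.4,  0.3, -0.6, -0.2, -0.6,  0.3,  0.2]))
(array([ 4.50493714e+02,  2.79987961e+02, -1.95629279e-01]), array([-0.5,  0. ,  0.3,  0.4, -0.3, -0.1,  0. , -0.1, -0.5,  1. ,  0.2,
       -1. , -0.4, -1. ,  0.2, -0.3]))
[667.13229496 -12.61740497] (array([658.09851069, -15.84438529]), np.float64(87.17613814031418), 12)
[667.13229496 -12.61740497] (array([0., 0.]), np.float64(0.0), 0)
[[658.32950938 -14.2821861 ]] [[643.38213591 -21.21797843]] [[659.15716108 -18.0134583 ]]
[[661.73059098  32.28730894]
 [694.19702612  17.21706876]
 [640.68976284 -16.7614604 ]
 [670.49911439 -30.62966734]] 35.79359649336969
[[662.41846922  25.99368084]
 [693.69769799   9.6589064 ]]
66.78174690839451
63.6513402206713
155.10025735784745
-27.574659060880215
```

```bash
cat >> h.py <<'E'
def plan(x,y,z,yaw):
    """yaw deg: world direction of wedge x (tool x or -x along it). Shifts in the present tool frame (cm), then turn (deg)"""
    o=get_obs();Rm=R.from_rotvec(o["orientation"]).as_matrix()
    d=Rm.T@(np.array([x,y,z])-o["ee_pos"])/10
    ty=np.degrees(np.arctan2(Rm[1,0],Rm[0,0]));turn=-((yaw-ty+90)%180-90)
    print("t",o["t"],"pos",o["ee_pos"].round(1),"toolx yaw",ty.round(2),"tilt",Rm[:,2].round(4),"shift cm",d.round(2),"turn",round(turn,2),"q6",o["qpos"][5].round(2),"w",o["width"].round(1),"F",o["ft_force"].round(1))
E
python3 - <<'E'
from h import *
plan(450.4,280,200,-11.2)
c=optics.calibration("wrist");o=get_obs();Rm=R.from_rotvec(o["orientation"]).as_matrix();print(Rm.T@(c["xyz"]-o["ee_pos"]),Rm.T@R.from_rotvec(c["orientation"]).as_matrix(),c["camera_matrix"])
E
```

```text
Traceback (most recent call last):
  File "h.py", line 31, in plan
    print("t",o["t"],"pos",o["ee_pos"].round(1),"toolx yaw",ty.round(2),"tilt",Rm[:,2].round(4),"shift cm",d.round(2),"turn",round(turn,2),"q6",o["qpos"][5].round(2),"w",o["width"].round(1),"F",o["ft_force"].round(1))
                                                                                                                                                                          ^^^^^^^^^^^^^^^^
AttributeError: 'float' object has no attribute 'round'
```

```bash
sed -i 's/o\["width"\].round(1)/round(float(o["width"]),1)/' h.py
python3 - <<'E'
from h import *
plan(450.4,280,200,-11.2)
c=optics.calibration("wrist");o=get_obs();Rm=R.from_rotvec(o["orientation"]).as_matrix();print(Rm.T@(c["xyz"]-o["ee_pos"]),Rm.T@R.from_rotvec(c["orientation"]).as_matrix(),c["camera_matrix"])
E
```

```text
t 0.4 pos [163.5 603.1 222.6] toolx yaw 164.83 tilt [-1.e-04 -2.e-04 -1.e+00] shift cm [-36.15 -23.68   2.26] turn -3.97 q6 -0.02 w 87.8 F [-0.7 -0.3 -0.3]
[  68.57333753    0.64406401 -162.64829743] [[ 1.98676331e-04 -9.67815159e-01 -2.51662034e-01]
 [ 9.99999969e-01  1.54959505e-04  1.93530054e-04]
 [-1.48303895e-04 -2.51662064e-01  9.67815160e-01]] [[315.26172914   0.         281.84779918]
 [  0.         315.26172914 204.19184242]
 [  0.           0.           1.        ]]
```

```bash
python3 - <<'E'
from h import *
plan(600,12,222,-25.5)
E
```

```text
t 0.4 pos [163.5 603.1 222.6] toolx yaw 164.83 tilt [-1.e-04 -2.e-04 -1.e+00] shift cm [-57.6  -45.63   0.07] turn 10.33 q6 -0.02 w 87.8 F [-0.7 -0.3 -0.3]
```

Call:
move_arm:
  rows:
    - [-3, -3, 0, 0, 100]
    - [-6, -4, 0, 0, 100]
    - [-6, -4, 0, 0, 100]

```text
t: 0.78
ee_pos: [267.6, 471.1, 222.8]
orientation: [0.413, 3.114, 0.001]
ft_force: [1.2, 0.1, 0.2]
width: 87.8
grasp_force: 0.0
```

```bash
python3 - <<'E'
from h import *
plan(600,12,222,-25.5)
E
```

```text
t 0.775 pos [267.6 471.1 222.8] toolx yaw 164.9 tilt [ 3.e-04  3.e-04 -1.e+00] shift cm [-44.05 -35.67   0.07] turn 10.4 q6 -0.27 w 87.8 F [1.2 0.1 0.2]
```

Call:
move_arm:
  rows:
    - [-4.5, -3.6, 0, 0, 100]
    - [-4.5, -3.6, 0, 0, 100]
    - [-4.5, -3.6, 0, 0, 100]
    - [-4.5, -3.6, 0, 0, 100]
    - [-4.5, -3.6, 0, 0, 100]
    - [-4.5, -3.6, 0, 0, 100]
    - [-4.5, -3.6, 0, 0, 100]
    - [-4.5, -3.6, 0, 0, 100]
    - [-4.5, -3.6, 0, 0, 100]
    - [-2, -2, 0, 10, 100]

```text
t: 2.02
ee_pos: [588.7, 26.5, 222.7]
orientation: [0.693, 3.063, 0.0]
ft_force: [-0.7, 0.9, -0.9]
width: 87.7
grasp_force: 0.0
```

Call:
move_arm:
  rows:
    - [0, 0, 0, 0, 100]
    - [0, 0, 0, 0, 100]
    - [0, 0, 0, 0, 100]

```text
t: 2.4
ee_pos: [586.4, 30.2, 222.8]
orientation: [-0.68, -3.067, -0.0]
ft_force: [-0.6, -0.4, -0.5]
width: 87.9
grasp_force: 0.0
```

```bash
python3 - <<'E'
from h import *
plan(600,12,222,-25.5)
import pickle
c=optics.calibration("wrist");im=optics.get_image("wrist");cv2.imwrite("pics/w1.png",im);pickle.dump(c,open("w1.pkl","wb"))
print(holes(c,im,np.array([658,-16])))
cv2.imwrite("pics/w1b.png",cv2.resize(im,(800,600),interpolation=cv2.INTER_CUBIC))
E
```

```text
t 2.4 pos [586.4  30.2 222.8] toolx yaw 154.99 tilt [-3.e-04  2.e-04 -1.e+00] shift cm [-2.   -1.07  0.07] turn 0.49 q6 -1.1 w 87.9 F [-0.6 -0.4 -0.5]
(array([659.89614386, -14.31609318]), np.float64(87.23026161528341), 8)
```

View pics/w1b.png

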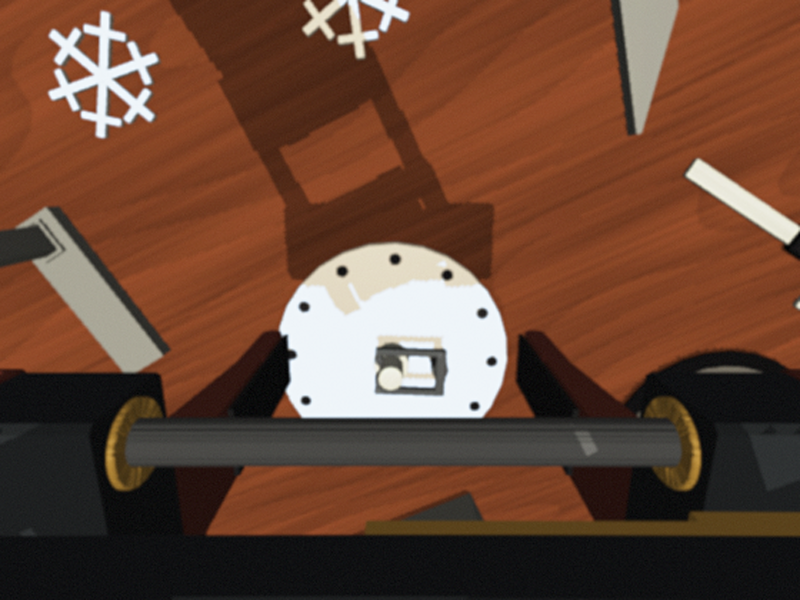

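```bash
cat > a.py <<'E'
from h import *
import pickle
def hang(c,im,rough):
    g=cv2.cvtColor(im,cv2.COLOR_BGR2GRAY);n,l,s,ce=cv2.connectedComponentsWithStats((g<110).astype(np.uint8))
    P=plane(c,ce,20)-rough;r=np.linalg.norm(P,axis=1);P=P[(r<92)&(r>82)&(s[:,4]<200)&(s[:,4]>3)]
    return np.degrees(np.arctan2(P[:,1],P[:,0])%(np.pi/6)).round(1)
w=pickle.load(open("w1.pkl","rb"))
print(hang(w,cv2.imread("pics/w1.png"),[659.9,-14.3]));print(hang(optics.calibration("scene"),cv2.imread("pics/scene0.png"),[658.1,-15.8]))
im=cv2.imread("pics/w1.png")[225:290,245:325];cv2.imwrite("pics/w1c.png",cv2.resize(im,None,fx=9,fy=9,interpolation=cv2.INTER_CUBIC))
E
python3 a.py
```

```text
[2.9 2.9 2.9 2.7 2.9 2.9 2.8 2.8]
[2.7 2.8 2.3 2.8 2.9 2.8 2.8 2.9 3.  2.8 2.8 2.9]
```

View pics/w1c.png

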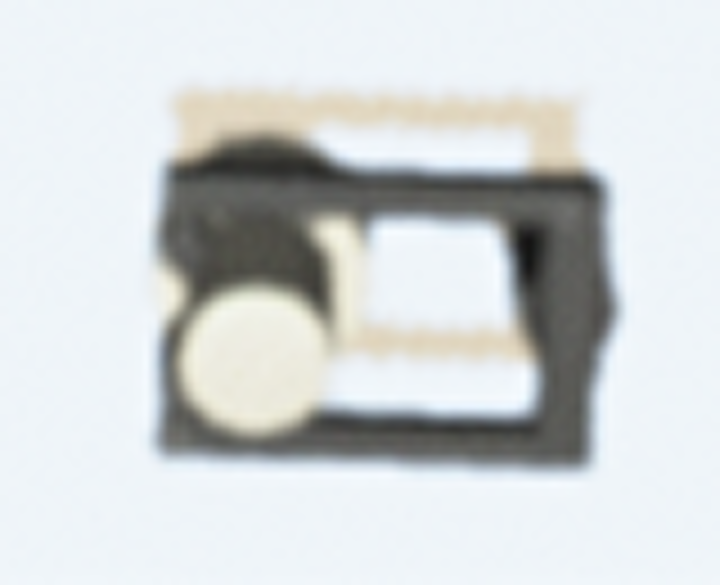

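```bash
python3 - <<'E'
from h import *
import pickle
w=pickle.load(open("w1.pkl","rb"))
q=np.array([[165,170],[605,180],[160,455],[590,465],[253,360]])/9+[245,225]
a=plane(w,q[:4],50)
for v in(a[1]-a[0],a[3]-a[2],a[1]-a[3]):print(np.degrees(np.arctan2(v[1],v[0])),np.linalg.norm(v))
print(a,plane(w,q[4:],62))
th=np.radians(62.8);print((a-[659,-15])@np.array([[np.sin(th),np.cos(th)],[-np.cos(th),np.sin(th)]]))
plan(450.4,280,160,-11.2)
E
```

```text
63.60659036141707 55.59167087833384
63.535474403570504 55.81875102686155
153.5510865162516 39.55266471032691
[[636.75024479 -15.771005  ]
 [661.46252967  34.0259512 ]
 [672.00001905 -33.56032259]
 [696.87529007  16.40920671]] [[659.97356158 -14.14574953]]
[[-19.4368718  -10.85606145]
 [-20.21944646  44.73010093]
 [ 20.04631478 -10.56557304]
 [ 19.32981985  45.24857929]]
t 2.45 pos [586.5  30.1 222.8] toolx yaw 154.98 tilt [-1.e-04  1.e-04 -1.e+00] shift cm [22.9  16.88  6.28] turn -13.82 q6 -1.1 w 87.6 F [-0.4  0.7 -0.8]
```

Call:
move_arm:
  rows:
    - [3.8, 2.8, 0.5, 0, 100]
    - [3.8, 2.8, 1, 0, 100]
    - [3.8, 2.8, 1, 0, 100]
    - [3.8, 2.8, 1, 0, 100]
    - [3.8, 2.8, 1.3, 0, 100]
    - [3.9, 2.9, 1.5, 0, 100]
    - [0, 0, 0, -10, 100]
    - [0, 0, 0, -3.8, 100]
    - [0, 0, 0, 0, 100]
    - [0, 0, 0, 0, 100]

```text
t: 3.7
ee_pos: [451.5, 279.6, 159.8]
orientation: [0.312, 3.126, 0.0]
ft_force: [-0.1, -0.5, 0.6]
width: 87.9
grasp_force: 0.0
```

```bash
python3 - <<'E'
from h import *
import pickle
plan(450.4,280,41,-11.2)
c=optics.calibration("wrist");im=optics.get_image("wrist");cv2.imwrite("pics/w2.png",im);pickle.dump(c,open("w2.pkl","wb"))
p=[450.4,280,-.1956]
for M,col in((WT+[[130,-20,14]],(0,0,255)),([[-12,-7,80],[-12,7,80],[12,7,80],[12,-7,80]],(0,255,0))):
    q=np.round(proj(c,T(p,M))*2).astype(int);print(q.tolist())
    if col[2]:mm=q
    else:hh=q
b=cv2.resize(im,None,fx=2,fy=2,interpolation=cv2.INTER_CUBIC)
for k,col in((mm,(0,0,255)),(hh,(0,255,0))):
    cv2.polylines(b,[k.reshape(-1,1,2)],True,col,1)
cv2.imwrite("pics/w2b.png",b[200:800,160:960])
E
```

```text
t 3.7 pos [451.5 279.6 159.8] toolx yaw 168.59 tilt [ 2.e-04  1.e-04 -1.e+00] shift cm [ 0.11  0.02 11.88] turn -0.21 q6 -0.84 w 87.9 F [-0.1 -0.5  0.6]
[[522, 344], [603, 344], [601, 477], [534, 614], [527, 614]]
[[544, 390], [580, 390], [580, 448], [545, 448]]
```

View pics/w2b.png

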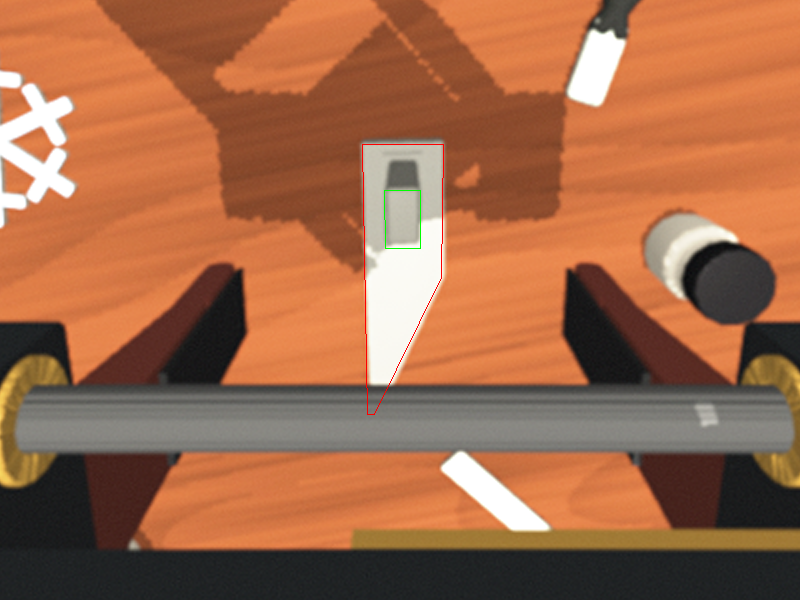

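The overlay matches the wedge within about 1 mm, so I'll descend and grip.

Call:
move_arm:
  rows:
    - [0.1, 0, 4, 0, 100]
    - [0, 0, 4, 0, 100]
    - [0, 0, 3, 0, 80]
    - [0, 0, 0.9, 0, 40]
    - [0, 0, 0, 0, 0]
    - [0, 0, 0, 0, 0]
    - [0, 0, 0, 0, 0]
    - [0, 0, 0, 0, 0]

```text
t: 4.75
ee_pos: [451.1, 279.8, 41.4]
orientation: [0.311, 3.125, 0.001]
ft_force: [-0.1, 0.3, 0.3]
width: 31.4
grasp_force: 0.0
```

```bash
python3 - <<'E'
from h import *
plan(450.4,280,41,-11.2)
E
```

```text
t 4.75 pos [451.1 279.8  41.4] toolx yaw 168.63 tilt [ 1.2e-03  7.0e-04 -1.0e+00] shift cm [0.07 0.   0.04] turn -0.17 q6 -0.84 w 31.4 F [-0.1  0.3  0.3]
```

Call:
move_arm:
  rows:
    - [0, 0, 0, 0, 0]
    - [0, 0, 0, 0, 0]
    - [0, 0, 0, 0, 0]
    - [0, 0, 0, 0, 0]
    - [0, 0, 0, 0, 0]
    - [0, 0, -3, 0, 0]
    - [0, 0, -3, 0, 0]
    - [0, 0, 0, 0, 0]

```text
t: 5.75
ee_pos: [451.9, 280.3, 102.3]
orientation: [0.311, 3.123, 0.004]
ft_force: [-0.3, 0.2, -1.5]
width: 13.8
grasp_force: 30.0
```

```bash
python3 - <<'E'
from h import *
a=np.radians(-27);ux=np.array([np.cos(a),np.sin(a)]);uy=np.array([-ux[1],ux[0]])
t=np.array([659.7,-14.6])-200*ux+38*uy;print(t)
plan(*t,101,-27)
E
```

```text
[498.75033415 110.05634787]
t 5.75 pos [451.9 280.3 102.3] toolx yaw 168.63 tilt [ 0.0033  0.002  -1.    ] shift cm [ -7.95 -15.77   0.11] turn 15.63 q6 -0.84 w 13.8 F [-0.3  0.2 -1.5]
```

Call:
move_arm:
  rows:
    - [-1, -2, 0, 0, 0]
    - [-1.5, -3, 0, 0, 0]
    - [-1.5, -3, 0, 0, 0]
    - [-1.5, -3, 0, 0, 0]
    - [-1.5, -3, 0, 0, 0]
    - [-1, -1.8, 0, 0, 0]
    - [0, 0, 0, 8, 0]
    - [0, 0, 0, 7.6, 0]
    - [0, 0, 0, 0, 0]
    - [0, 0, 0, 0, 0]

```text
t: 7.0
ee_pos: [497.5, 108.9, 100.0]
orientation: [-0.728, -3.055, 0.001]
ft_force: [-0.1, 0.1, -1.2]
width: 13.8
grasp_force: 30.0
```

```bash
python3 - <<'E'
from h import *
import pickle
plan(498.8,110.1,63,-27)
for n in("wrist","scene"):
    c=optics.calibration(n);im=optics.get_image(n);cv2.imwrite(f"pics/{n}3.png",im)
    if n=="wrist":
        o=get_obs();print(holes(c,im,np.array([659,-15])))
    p=[o["ee_pos"][0],o["ee_pos"][1],np.radians(-27)];z=o["ee_pos"][2]-41
    M=np.array(WT+[[130,-20,14]],float);M[:,2]+=z
    b=cv2.resize(im,None,fx=4,fy=4,interpolation=cv2.INTER_CUBIC)
    cv2.polylines(b,[np.round(proj(c,T(p,M))*4).astype(int).reshape(-1,1,2)],True,(0,0,255),1)
    m=proj(c,T(p,M)).mean(0)*4;x0,y0=int(m[0])-200,int(m[1])-300
    pn=b[max(y0,0):max(y0,0)+600,x0:x0+400]
    out=pn if n=="wrist" else np.hstack([out[:min(len(out),len(pn))],pn[:len(out)]])
cv2.imwrite("pics/c3.png",out)
E
```

```text
t 7.0 pos [497.5 108.9 100. ] toolx yaw 153.18 tilt [-1.1e-03 -2.0e-04 -1.0e+00] shift cm [-0.06  0.17  3.7 ] turn 0.18 q6 -0.91 w 13.8 F [-0.1  0.1 -1.2]
(array([307.04219825,  30.03018823]), np.float64(308.507655840396), 1)
```

View pics/c3.png

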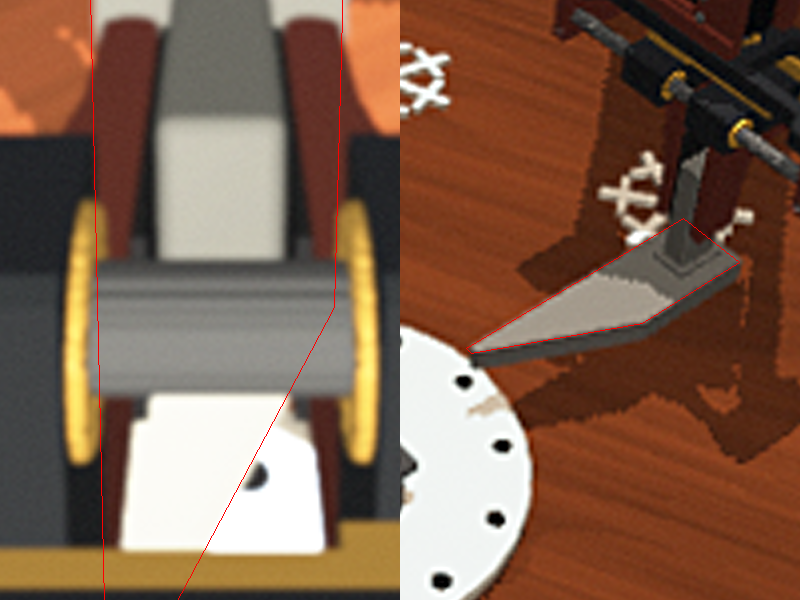

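Call:
move_arm:
  rows:
    - [-0.05, 0.2, 2, 0.2, 0]
    - [0, 0, 1.2, 0, 0]
    - [0, 0, 0.5, 0, 0]
    - [0, 0, 0, 0, 0]
    - [0, 0, 0, 0, 0]

```text
t: 7.72
ee_pos: [499.6, 110.5, 64.0]
orientation: [0.738, 3.053, 0.0]
ft_force: [1.3, -0.9, -0.2]
width: 13.8
grasp_force: 30.0
```

```bash
cat > tt.py <<'E'
from h import *
o=get_obs();a=np.radians(-27);ux=np.array([np.cos(a),np.sin(a)]);uy=np.array([-ux[1],ux[0]])
d=o["ee_pos"][:2]-[659.7,-14.6];print("turntable frame",(d@ux).round(1),(d@uy).round(1))
plan(*(np.array([659.7,-14.6])-48*ux+38.5*uy),63,-27)
E
python3 tt.py
```

```text
turntable frame -199.4 38.8
t 7.725 pos [499.6 110.5  64. ] toolx yaw 152.84 tilt [ 6.e-04  1.e-04 -1.e+00] shift cm [-15.14   0.02   0.11] turn -0.16 q6 -0.9 w 13.8 F [ 1.3 -0.9 -0.2]
```

Call:
move_arm:
  rows:
    - [-1, 0, 0.1, 0, 0]
    - [-1.5, 0, 0, 0, 0]
    - [-1.5, 0, 0, 0, 0]
    - [-1.5, 0, 0, 0, 0]
    - [-1.2, 0, 0, 0, 0]
    - [0, 0, 0, 0, 0]
    - [0, 0, 0, 0, 0]

```text
t: 8.6
ee_pos: [558.4, 79.8, 62.5]
orientation: [-0.738, -3.053, 0.0]
ft_force: [-0.0, 0.2, -1.1]
width: 13.9
grasp_force: 30.0
```

```bash
python3 tt.py; python3 - <<'E'
from h import *
r=lambda im,x,y,w,h,s:cv2.resize(im[y:y+h,x:x+w],None,fx=s,fy=s,interpolation=cv2.INTER_CUBIC)
a=optics.get_image("scene");b=optics.get_image("side")
cv2.imwrite("pics/c4.png",np.hstack([r(a,245,230,100,100,4),r(b,290,150,80,80,5)]))
E
```

```text
turntable frame -133.2 38.1
t 8.6 pos [558.4  79.8  62.5] toolx yaw 152.82 tilt [-9.e-04 -1.e-04 -1.e+00] shift cm [-8.52  0.06 -0.06] turn -0.18 q6 -0.98 w 13.9 F [-0.   0.2 -1.1]
```

View pics/c4.png

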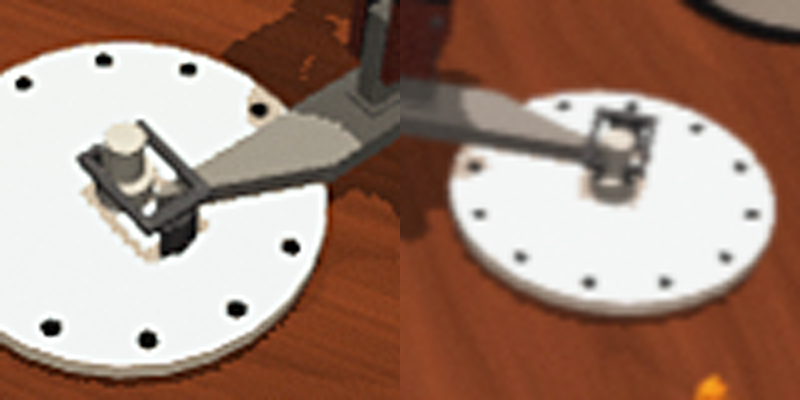

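The tip sits inside the clip, between spindle and tongue, so I'll keep advancing.

Call:
move_arm:
  rows:
    - [-0.8, 0.05, 0, 0, 0]
    - [-0.8, 0, 0, 0, 0]
    - [-0.8, 0, 0, 0, 0]
    - [-0.8, 0, 0, 0, 0]
    - [-0.8, 0, 0, 0, 0]
    - [-0.8, 0, 0, 0, 0]

```text
t: 9.45
ee_pos: [600.0, 57.5, 62.0]
orientation: [-0.739, -3.049, 0.003]
ft_force: [-6.8, -3.2, 1.0]
width: 14.0
grasp_force: 30.3
```

```bash
python3 tt.py
```

```text
turntable frame -86.0 37.2
t 9.45 pos [600.   57.5  62. ] toolx yaw 152.76 tilt [-5.1e-03 -6.0e-04 -1.0e+00] shift cm [-3.8   0.15 -0.12] turn -0.24 q6 -1.02 w 14.0 F [-6.8 -3.2  1. ]
```

Call:
move_arm:
  rows:
    - [-0.7, 0.1, -0.05, 0, 0]
    - [-0.7, 0, 0, 0, 0]
    - [-0.7, 0, 0, 0, 0]
    - [-0.7, 0, 0, 0, 0]
    - [-0.6, 0, 0, 0, 0]
    - [0, 0, 0, 0, 0]

```text
t: 10.2
ee_pos: [633.4, 43.6, 63.3]
orientation: [0.738, 3.053, 0.0]
ft_force: [0.5, -0.0, -1.6]
width: 13.5
grasp_force: 30.0
```

```bash
python3 tt.py; python3 - <<'E'
from h import *
r=lambda im,x,y,w,h,s:cv2.resize(im[y:y+h,x:x+w],None,fx=s,fy=s,interpolation=cv2.INTER_CUBIC)
a=optics.get_image("scene");b=optics.get_image("side")
cv2.imwrite("pics/c5.png",np.hstack([r(a,245,230,100,100,4),r(b,290,150,80,80,5)]))
E
```

```text
turntable frame -49.9 39.9
t 10.2 pos [633.4  43.6  63.3] toolx yaw 152.82 tilt [ 0.001  0.    -1.   ] shift cm [-0.19 -0.14  0.03] turn -0.18 q6 -1.05 w 13.5 F [ 0.5 -0.  -1.6]
```

View pics/c5.png

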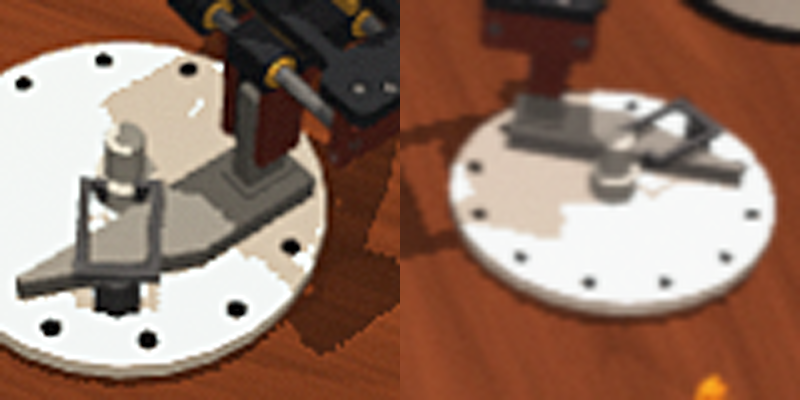

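The clip is off the spindle, standing with its tongue in front of the wedge. I'll lower the wedge onto the disc and let things settle before looking closer.

Call:
move_arm:
  rows:
    - [0, 0, 0.1, 0, 0]
    - [0, 0, 0.1, 0, 0]
    - [0, 0, 0, 0, 0]
    - [0, 0, 0, 0, 0]
    - [0, 0, 0, 0, 0]
    - [0, 0, 0, 0, 0]

```text
t: 11.05
ee_pos: [632.6, 43.7, 61.2]
orientation: [0.738, 3.054, 0.0]
ft_force: [-0.1, 1.2, -1.5]
width: 14.0
grasp_force: 30.0
```

```bash
python3 tt.py; python3 - <<'E'
from h import *
r=lambda im,x,y,w,h,s:cv2.resize(im[y:y+h,x:x+w],None,fx=s,fy=s,interpolation=cv2.INTER_CUBIC)
a=optics.get_image("scene");b=optics.get_image("side")
cv2.imwrite("pics/c6.png",np.hstack([r(a,250,250,50,70,8),r(b,325,155,50,70,8)]))
c=optics.calibration("scene");d=optics.calibration("side")
k=np.array([[118,302]])/4+[245,230]
P=np.r_[plane(c,k,21)]
# arm top outline: scene far arm ends & near corners
q=np.array([[82,178],[162,183],[160,277],[78,272]])/4+[245,230]
A=plane(c,q,50);al=np.radians(-27);ux=np.array([np.cos(al),np.sin(al)]);B=np.c_[ux,[-ux[1],ux[0]]]
print("tongue foot",((P-[658.1,-15.8])@B).round(1));print("frame",((A-[658.1,-15.8])@B).round(1))
E
```

```text
turntable frame -50.7 39.7
t 11.05 pos [632.6  43.7  61.2] toolx yaw 152.83 tilt [ 0.  0. -1.] shift cm [-0.27 -0.11 -0.18] turn -0.17 q6 -1.05 w 14.0 F [-0.1  1.2 -1.5]
tongue foot [[42.4 52.5]]
frame [[25.7  1.9]
 [-2.8 27. ]
 [31.2 68.7]
 [59.2 44.2]]
```

View pics/c6.png

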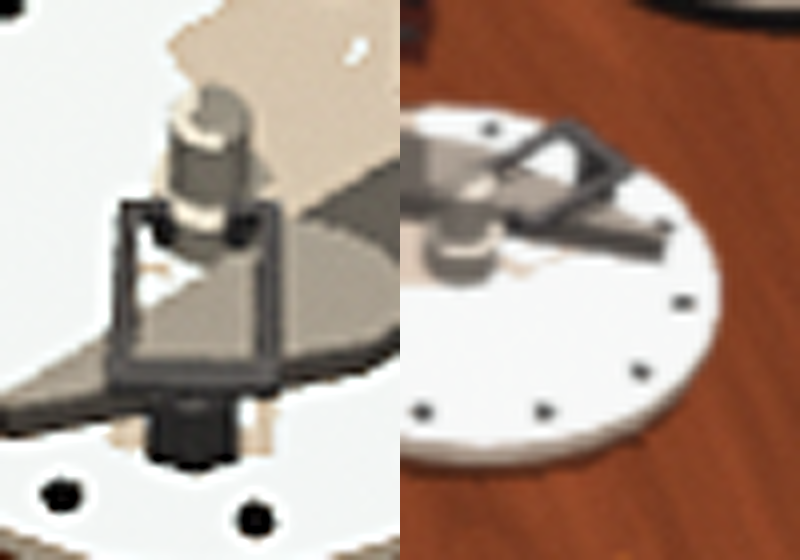

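The clip stands clear of the spindle: its origin is about 27 mm off, the tongue is on the disc, and the pose hasn't changed since the last picture. I'll press the wedge down gently until it sits, then release.

Call:
move_arm:
  rows:
    - [0, 0, 0.05, 0, 0]
    - [0, 0, 0, 0, 0]
    - [0, 0, 0, 0, 0]

```text
t: 11.52
ee_pos: [632.6, 43.7, 60.8]
orientation: [0.738, 3.053, 0.0]
ft_force: [-0.8, -0.4, 1.7]
width: 14.1
grasp_force: 30.0
```

Call:
move_arm:
  rows:
    - [0, 0, 0, 0, 10]
    - [0, 0, 0, 0, 25]
    - [0, 0, 0, 0, 40]
    - [0, 0, 0, 0, 45]
    - [0, 0, 0, 0, 45]
    - [0, 0, 0, 0, 45]

```text
t: 12.28
ee_pos: [632.5, 43.7, 60.6]
orientation: [-0.738, -3.054, 0.0]
ft_force: [0.2, -0.7, -0.4]
width: 39.1
grasp_force: 0.0
```

Call:
move_arm:
  rows:
    - [0, 0, -1, 0, 45]
    - [0, 0, -2, 0, 45]
    - [0, 0, -3, 0, 45]
    - [0, 0, -4, 0, 45]
    - [0, 0, -4, 0, 45]
    - [0, 0, -4, 0, 45]
    - [0, 0, 0, 0, 45]
    - [0, 0, 0, 0, 45]

```text
t: 13.28
ee_pos: [632.2, 43.8, 241.3]
orientation: [0.738, 3.053, 0.0]
ft_force: [-0.8, -0.1, -0.1]
width: 39.7
grasp_force: 0.0
```

```bash
python3 tt.py; python3 - <<'E'
from h import *
r=lambda im,x,y,w,h,s:cv2.resize(im[y:y+h,x:x+w],None,fx=s,fy=s,interpolation=cv2.INTER_CUBIC)
a=optics.get_image("scene");b=optics.get_image("side")
cv2.imwrite("pics/c7.png",np.hstack([r(a,245,230,100,100,4),r(b,290,150,80,80,5)]))
E
```

```text
turntable frame -51.0 39.5
t 13.275 pos [632.2  43.8 241.3] toolx yaw 152.83 tilt [ 5.e-04  1.e-04 -1.e+00] shift cm [-0.29 -0.11 17.83] turn -0.17 q6 -1.05 w 39.7 F [-0.8 -0.1 -0.1]
```

View pics/c7.png

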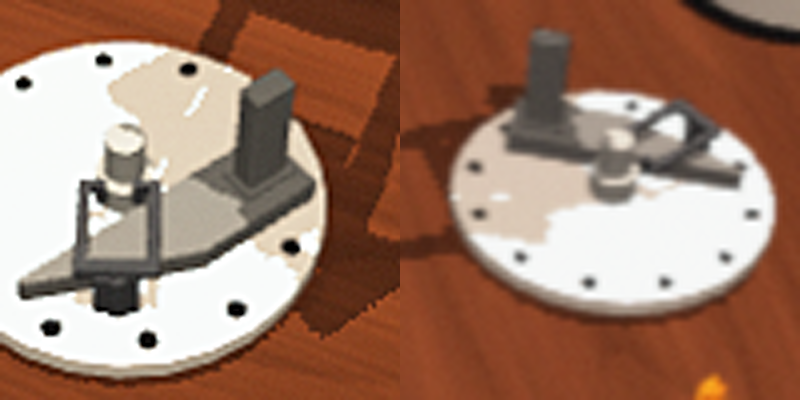

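The wedge lies flat on the disc and has been released. The clip is off the spindle and still, and the gripper is clear.

```bash
python3 -c "
from workcell import close_job
print(close_job())"
```

```text
the job is handed in; nothing more can be done
None
```

The wedge pushed the clip off the spindle, and the clip now stands still on the turntable about 27 mm off the spindle axis. The wedge has been released and lies flat on the disc, with the arm clear, and the job was handed in at about 13 s; no verdict came back.

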